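# Bring a hand-held homogeniser to its working position through the splash guard

## Robot

A 7-joint arm with a two-finger parallel gripper is mounted at the origin on a cart in front of the work surface, level with it; the furniture and walls round the work are solid. World frame = base frame: x ahead of the robot, y to its left, z up, the work surface at z = 0. Lengths are in mm, angles in rad, forces in N, time in s.
With the tool pointing down it reaches from about 400 to 875 mm from the base axis. Payload 6.5 kg.
Tool frame: the origin (TCP) lies on the centre line of the jaws, within the pads' length; the fingertips stand 22 mm ahead of it and the grasp point (between the pads) lies 3 mm ahead of it; z points along the fingers, y is the line along which they close (so a half turn about z gives the same grasp; the last joint's range is limited). The gripper opens to 88 mm and grips with 3 to 60 N. Pads are 18 mm wide; open, the fingers measure 123 mm over their backs; the gripper's body (75 mm by 187 mm) begins 45 mm behind the grasp point.
Start: joints at [-1.245, 0.536, -0.004, 1.538, 0.003, 1.067, -0.071], TCP at [248.198, 600.739, 260.716] pointing down, gripper open.
Joint ranges: [-2.7, 2.7], [-0.37, 2.16], [-1.27, 1.26], [0.24, 2.4], [-1.31, 4.45], [0.19, 1.91], [-2.76, 2.76]. Speed limits (rad/s): [2.39, 2.39, 3.14, 3.14, 3.14, 3.14, 3.14].

## Interface

Orientations are given as a rotation vector (axis times angle).
In Python, from cell import get_obs, capture, camera_info, job_done gives the robot as it stands.
- The arm moves only by the tool jog_arm, never from a script. Its argument "commands" is a list of rows, each a list of 5 numbers: the shift along the tool's x, y, z in m, then the turn about the tool's z in rad, then the gripper's target within -1 to 1 (fully open at 1, half-way at 0, shut at -1). In form: [[x, y, z, twist, grip], ...]. A call has 1 to 12 rows; each row shifts and turns the commanded pose from where the row before left it, along the tool's axes as they then stand; what a row does not reach is not made up. A row lasts 1/8 s, in which the tool goes at most 62.5 mm and 10.7 degrees, less where a joint would pass 70% of its speed; a pose out of reach is approached as far as the arm can. A call with a gripper value outside its range is refused whole. The fingers move at their own pace and stop on an object; "newtons" is the grip in N (left out, the last holds). Time passes only in rows, so rows that do not move let the fingers close. It gives the time, the measured TCP pose, the force, the opening and the grip force at its end, in the units of the state.
- get_obs(): the state, without advancing time (a new reading comes with each control period).
- capture(name): name is "side" or "top"; returns (picture, depth): 400x640x3 uint8, red, green, blue; 400x640 float32, mm along the optical axis (not along the pixel's ray), 0 where there is no reading.
- camera_info(name): a dict with "fx", "fy", "cx", "cy" (pixels), "k1" (the pictures are not rectified: a ray, as slopes to the right and down, at radius r is drawn at 1 + k1 r^2 times it, then the intrinsics apply), "T" (4x4, takes a point from camera to world coordinates). Camera axes: x right, y down, z forward; pixel columns grow to the right and rows downward; lengths in mm; the calibration is good to about 2 mm. A picture is of the moment at which its call begins. camera_info takes no time and is no camera call.
- job_done(): hands the job in; it is judged then, once.
The state is a dict: "clock": time; "joint_positions": joint angles; "qvel": joint speeds; "tau": joint torques, N m; "position": TCP position; "eef_rot": TCP orientation; "wrist_force": force on the tool from outside, world axes, zero at the start; "torque": the same for the moment, N m; "gripper_width": finger opening in mm; "grasp_force": force on a finger pad.
Only numpy, scipy, OpenCV 4.12 (cv2) and the standard library are available. Lean on these libraries where they do the work, as an engineer would, in place of code of your own. Each camera call takes 0.05 s, during which the arm holds its last target. There are 200 camera calls.

## Task

Get the sample cup ready for homogenising: swing the station's splash guard out over the cup until its arm snaps home against its stop, then take the cordless homogeniser from its rest and lower its shaft, upright, through the guard's white guide hole into the cup, until the red ring on the shaft is level with the top of the hole. The shaft must never touch the guide, the guard or the cup (it would shed steel into the sample); finish while still holding the homogeniser there in the gripper, steady and centred in the hole, with the guard still home. Leave the other things on the bench where they are.

Things in the scene. Friction and masses are not known exactly. Their poses are not given: they have to be found in the camera images.
- station: White homogenising station, fixed; base plate 150x76x10 mm. Origin on the bench under the cup's axis, z up; +x runs from cup to post (75 mm), the plate from x = -45 to +105 mm. The clear, fixed, upright sample cup (inside diameter 29 mm, inner floor 18 mm and rim 72 mm above the bench) stands in an aluminium clamp. The post carries the guard. Nothing on it is higher than 120 mm.
- guard (a joint): Splash guard: flat arm on the post's upright hinge, with a 60 mm orange disc, 80-86 mm above the bench. Radians: 0 = folded aside (arm along the station's +y), pi/2 = home at its stop (arm along -x, guide over the cup); grows counter-clockwise from above; starts at 0-0.35. Stays where left (friction 0.1 N m) up to 1.2; beyond 1.3 a spring plunger draws it home and holds it (0.3 N m to turn back).
- guard_hinge (a point): Point on the upright hinge axis of the guard, 94 mm above the bench.
- guard_knob (a point): Middle of the upright black push knob at the free end of the guard arm: a pin 12 mm across, from 86 to 120 mm above the bench (this point 103 mm), 118 mm from the hinge axis and 43 mm beyond the guide hole. It can be pushed from the side or pinched from above.
- guide_top (a point): Centre of the top rim of the white guide bush in the guard, 94 mm above the bench, 75 mm from the hinge axis. The bush is 27 mm across outside, its upright bore 18 mm across and 16 mm long, open at both ends. Moves with the guard.
- cup_floor (a point): Centre of the sample cup's inner floor, 18 mm above the bench.
- rest: Rest of the homogeniser, fixed: round grey foot 76 mm across and a white sleeve 40 mm across (blue collar 43 mm), top rim 109 mm above the bench, bore 29 mm. Origin on the bench under the sleeve's axis. The homogeniser stands in it upright, its shaft hanging in the sleeve; to clear it, lift by 100 mm or more.
- homogeniser_grip (a point): Cordless homogeniser: grip centre on its axis, half-way up its round body (34 mm across, black rubber band; 36 mm of it below this point, 37 above). Own z points up along the axis. At the start upright, this point 145 mm above the bench. Below the body a steel nose 25 mm across, 36 to 53 mm below this point, then the 8 mm shaft, tip 133 mm below this point. Any grasp yaw serves; 0.2-0.33 kg.
- shaft_mark (a point): Centre of the red ring mark on the homogeniser's shaft, on the axis, 73 mm below the grip centre and 60 mm above the tip.
- shaft_tip (a point): Lower end of the homogeniser's shaft, on the axis.
- petri_dish_1: Bystander: closed red Petri dish, 91 mm across, 14 high; origin at the centre of its underside. Leave it alone.
- petri_dish_3: Bystander: closed yellow Petri dish, 88 mm across, 14 high; origin at the centre of its underside. Leave it alone.
- slide_box: Bystander: closed blue slide box 84x86x35 mm; origin at the centre of its underside. Leave it alone.
- filter_cube_1: Bystander: black filter cube 34x36x36 mm; origin at the centre of its underside. Leave it alone.
- objective_pot_1: Bystander: black screw pot with a yellow band, 41 mm across, 62 high; origin at the centre of its underside. Leave it alone.
- objective_pot_2: Bystander: black screw pot with a blue band, 41 mm across, 52 high; origin at the centre of its underside. Leave it alone.
- immersion_oil: Bystander: brown dropper bottle, 28 mm across, 80 high; origin at the centre of its underside. Leave it alone.
- dust_blower: Bystander: black rubber dust blower, 52 mm across, 98 high; origin at the centre of its underside. Leave it alone.
Things that resemble listed ones, but are neither listed nor needed, are in the scene too. There is more than one size of the part that bears homogeniser_grip; the job needs the middle-sized.

How it is judged:
By the outcome, as a careful person would: the job done as asked, in the order asked, and still so for the second after the job is handed in, while the arm keeps its last pose, push and grip.
It also fails if it takes over 64 s, if anything falls off the work surface, if the arm or the gripper's body presses on something with over 40 N, if the wrist force passes 120 N, or if a joint passes its speed limit or range.

## Working session

There is one attempt and no reset: what is moved stays moved. The work goes in short steps, Python scripts to look and compute and a tool call to move; the robot and the scene stay as the last step left them, time stands still between calls to the robot, and variables do not carry over. Pictures are saved under pics/ and viewed, at most 10 in all, crops included, and the job is handed in when it is done.

Besides the shell and the picture viewer there is one more tool, called after "Call:" as a command line: name --pt "numbers of a row" for each row, then --argument value for the rest. jog_arm: Moves the arm, as the interface text tells. Its arguments: {"type":"object","properties":{"commands":{"type":"array"},"newtons":{"type":"number"}},"required":["commands"]}

```bash
mkdir -p pics; cat > h.py <<'E'
import numpy as np, cv2
from cell import get_obs, capture, camera_info, job_done
def snap(n,f):
    p,d=capture(n); cv2.imwrite(f'pics/{f}.png',p[:,:,::-1]); np.save(f'pics/{f}.npy',d); return p,d
def ray(n,u,v):
    c=camera_info(n); x=(u-c['cx'])/c['fx']; y=(v-c['cy'])/c['fy']; rd=np.hypot(x,y); r=rd
    for _ in range(20): r=rd/(1+c['k1']*r*r)
    s=r/rd if rd>0 else 1
    T=np.array(c['T']); return T[:3,3],T[:3,:3]@np.array([x*s,y*s,1])
def atz(n,u,v,z):
    o,d=ray(n,u,v); return o+d*(z-o[2])/d[2]
def atd(n,u,v,dep):
    o,d=ray(n,u,v); return o+d*dep
def proj(n,P):
    c=camera_info(n); T=np.array(c['T']); q=T[:3,:3].T@(np.array(P)-T[:3,3]); x,y=q[:2]/q[2]; k=1+c['k1']*(x*x+y*y)
    return c['fx']*x*k+c['cx'],c['fy']*y*k+c['cy']
E
python3 - <<'E'
from h import *
np.set_printoptions(precision=3,suppress=True)
for n in('top','side'):
    snap(n,n+'0'); c=camera_info(n); print(n,c['fx'],c['cx'],c['cy'],c['k1']); print(np.array(c['T']))
print(get_obs())
E
```

```text
top 498.6710970170036 314.3424718021523 191.90631063371367 -0.05678460705379978
[[   0.015   -0.983    0.185  211.226]
 [  -1.      -0.014    0.005  -33.141]
 [  -0.002   -0.185   -0.983 1543.191]
 [   0.       0.       0.       1.   ]]
side 406.6882959732822 314.3156095033533 195.38340862587094 -0.07758373376799323
[[   0.712   -0.371    0.597 -217.188]
 [  -0.702   -0.393    0.593 -734.462]
 [   0.015   -0.841   -0.54   753.502]
 [   0.       0.       0.       1.   ]]
{'clock': 0.1, 'joint_positions': array([-1.245,  0.537, -0.004,  1.539,  0.003,  1.067, -0.071]), 'qvel': array([ 0.001, -0.002,  0.002, -0.004,  0.   , -0.002, -0.001]), 'tau': array([  0.002, -57.207,   0.994, -25.223,  -0.056,   0.013,   0.   ]), 'position': array([248.021, 600.265, 259.929]), 'eef_rot': array([-0.611, -3.081,  0.002]), 'wrist_force': array([-0.29 , -0.214, -1.004]), 'torque': array([ 0.024, -0.025,  0.02 ]), 'grasp_force': 0.0, 'gripper_width': 88.14577771710417}
```

View pics/top0.png

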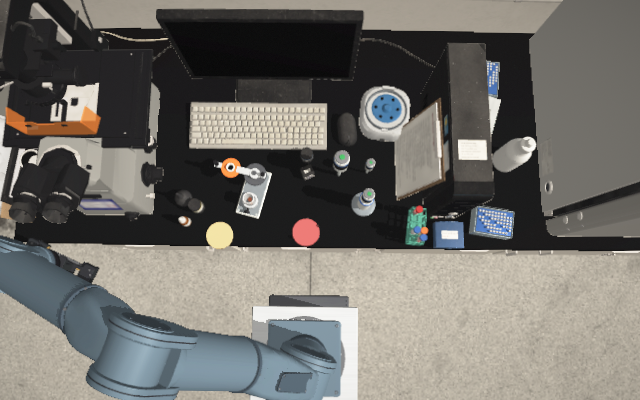

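View pics/side0.png

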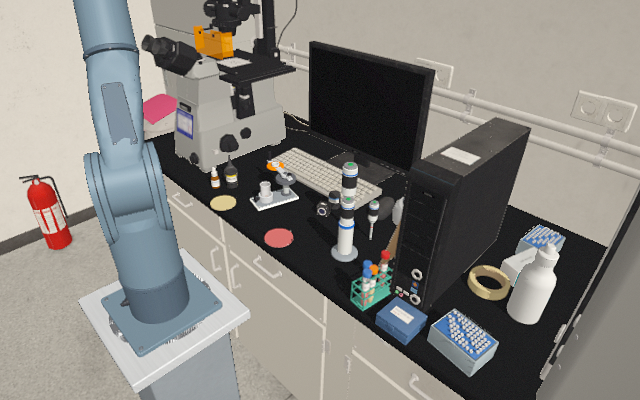

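The top view shows the station near (253,190) with the guard disc at (231,167). There are three homogenisers at about (342,160), (370,165) and (365,200). I'll enlarge that area to tell them apart.

```bash
python3 - <<'E'
from h import *
a=cv2.imread('pics/top0.png')[140:260,170:400]; a=cv2.resize(a,None,fx=3.4,fy=3.4,interpolation=cv2.INTER_CUBIC); cv2.imwrite('pics/c1.png',a)
b=cv2.imread('pics/side0.png')[150:275,240:400]; b=cv2.resize(b,None,fx=4.6,fy=4.6,interpolation=cv2.INTER_CUBIC); cv2.imwrite('pics/c2.png',b)
d=np.load('pics/top0.npy')
for u,v in((342,156),(370,161),(368,193),(231,167),(257,173),(249,199)):
    print(u,v,atd('top',u,v,d[v,u]).round())
E
```

```text
342 156 [ 561. -100.  222.]
370 161 [ 571. -187.  133.]
368 193 [ 465. -174.  189.]
231 167 [579. 242.  -4.]
257 173 [540. 147.  88.]
249 199 [471. 176.  30.]
```

View pics/c1.png

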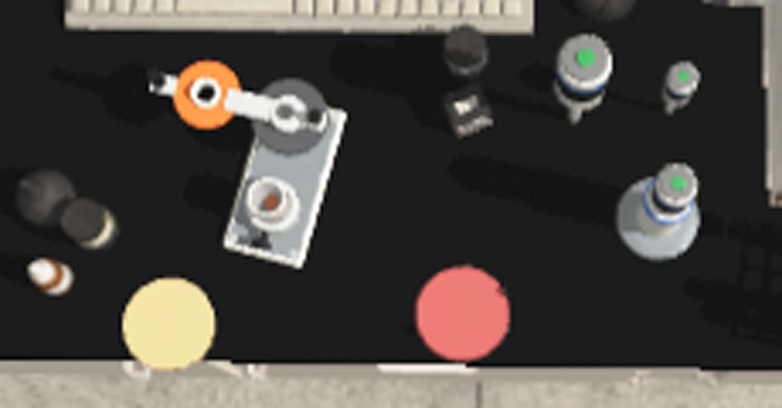

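View pics/c2.png

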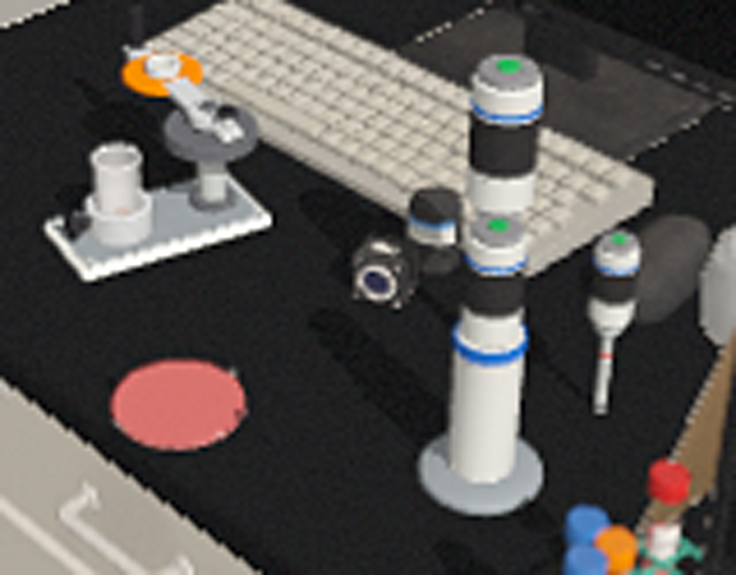

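The crops show the middle-sized homogeniser standing in the rest, with its green button at top px ≈(369,194) and side px ≈(348,199). The guard disc is at top px ≈(231,167), the knob ≈(216,165), the hub ≈(255,173) and the cup ≈(249,199). I'll triangulate from centroids next.

```bash
cat >> h.py <<'E'
def tri(pt,ps):
    A=[];B=[]
    L=[ray('top',*pt),ray('side',*ps)]
    for o,d in L:
        d=d/np.linalg.norm(d); M=np.eye(3)-np.outer(d,d); A.append(M);B.append(M@o)
    p=np.linalg.solve(A[0]+A[1],B[0]+B[1])
    return p,[np.linalg.norm(np.cross(p-o,d/np.linalg.norm(d))) for o,d in L]
def cen(img,lo,hi,box):
    u0,v0,u1,v1=box; h=cv2.cvtColor(np.ascontiguousarray(img[v0:v1,u0:u1]),cv2.COLOR_BGR2HSV); m=cv2.inRange(h,lo,hi)
    v,u=np.nonzero(m); return (u.mean()+u0,v.mean()+v0,len(u))
E
python3 - <<'E'
from h import *
np.set_printoptions(precision=1,suppress=True)
t=cv2.imread('pics/top0.png');s=cv2.imread('pics/side0.png')
G=((45,90,80),(80,255,255)); O=((5,150,150),(20,255,255))
a=cen(t,*G,(355,180,385,205)); b=cen(s,*G,(335,190,360,205)); print('green',a,b,tri(a[:2],b[:2]))
a=cen(t,*O,(215,150,250,185)); b=cen(s,*O,(262,155,290,175)); print('orange',a,b,tri(a[:2],b[:2]), atz('top',*a[:2],86))
f=lambda x,y,o,sc:((x+.5)/sc-.5+o[0],(y+.5)/sc-.5+o[1])
T=lambda x,y:f(x,y,(170,140),3.4); S=lambda x,y:f(x,y,(240,150),4.6)
print('guide',tri(T(206,93),S(164,66)),'at94',atz('top',*T(206,93),94),atz('side',*S(164,66),94))
print('knobtop',atz('top',*T(157,80),120),atz('side',*S(135,12),120))
print('hub',atz('top',*T(287,113),94), 'cup rim',atz('top',*T(270,202),72),atz('side',*S(116,153),72))
print('plate corners',[atz('top',*T(x,y),10) for x,y in((347,115),(300,267),(224,243))])
print('foot',atz('side',*S(481,474),4),'collar top',atz('side',*S(490,332),109), atz('top',*T(671,203),109))
E
```

```text
green (np.float64(369.1818181818182), np.float64(193.1818181818182), 11) (np.float64(347.77777777777777), np.float64(198.55555555555554), 9) (array([ 465.4, -178. ,  183. ]), [np.float64(0.43580091089829054), np.float64(0.4358009108982424)])
orange (np.float64(229.64851485148515), np.float64(167.36138613861385), 202) (np.float64(274.20588235294116), np.float64(166.11764705882354), 68) (array([557.5, 231.8,  80.5]), [np.float64(0.8239192701710001), np.float64(0.8239192701710384)]) [556.8 230.3  86. ]
guide (array([557.3, 227.5,  90.4]), [np.float64(0.5151711350809883), np.float64(0.5151711350808804)]) at94 [556.1 227.2  94. ] [553.7 222.1  94. ]
knobtop [560.9 265.7 120. ] [562.3 264.7 120. ]
hub [539.  155.1  94. ] cup rim [463.4 169.9  72. ] [471.4 177.9  72. ]
plate corners [array([556.9, 110.2,  10. ]), array([414.3, 148.7,  10. ]), array([435.3, 219.2,  10. ])]
foot [ 462.7 -180.6    4. ] collar top [ 464.9 -177.9  109. ] [ 461.2 -179.7  109. ]
```

```bash
cat >> h.py <<'E'
from scipy.spatial.transform import Rotation as R
def tl(pts,start=None):
    o=get_obs(); M=R.from_rotvec(o['eef_rot']).as_matrix(); p=np.array(o['position'] if start is None else start,float)
    for q in pts:
        q=np.array(q,float); d=M.T@(q-p)/1000; n=int(np.ceil(np.linalg.norm(d)/.03)); print(q.round(),'n',n,(d/n).round(4).tolist()); p=q
E
python3 - <<'E'
from h import *
H=np.array([540,151]); W=[(330,430,230),(480,300,210),(605,256,200),(605,256,117)]
tl(W)
b=np.radians(74); print('arc')
A=[]
for th,d in((8,20),(20,20),(30,22),(40,23),(50,24),(60,24),(70,24),(78,23),(84,22)):
    a=b+np.radians(th); u=np.array([np.cos(a),np.sin(a)]); t=np.array([-u[1],u[0]])
    A.append((*(H+116*u-d*t),117))
tl(A,W[-1])
E
```

```text
[330. 430. 230.] n 7 [-0.0201, -0.018, 0.0043]
[480. 300. 210.] n 7 [-0.0269, -0.009, 0.0029]
[605. 256. 200.] n 5 [-0.0265, 0.0014, 0.002]
[605. 256. 117.] n 3 [0.0, 0.0, 0.0277]
arc
[576. 263. 117.] n 1 [0.0296, -0.0045, 0.0]
[552. 268. 117.] n 1 [0.0242, -0.0046, 0.0]
[533. 269. 117.] n 1 [0.0175, -0.0064, 0.0]
[514. 266. 117.] n 1 [0.017, -0.0098, 0.0]
[495. 261. 117.] n 1 [0.0152, -0.0125, 0.0]
[477. 251. 117.] n 1 [0.0133, -0.0158, 0.0]
[460. 239. 117.] n 1 [0.0104, -0.0178, 0.0]
[448. 226. 117.] n 1 [0.0061, -0.0164, 0.0]
[441. 215. 117.] n 1 [0.0029, -0.013, 0.0]
```

Call:
jog_arm --pt "-0.02 -0.018 0.004 0 -1" --pt "-0.02 -0.018 0.004 0 -1" --pt "-0.02 -0.018 0.004 0 -1" --pt "-0.02 -0.018 0.004 0 -1" --pt "-0.02 -0.018 0.004 0 -1" --pt "-0.02 -0.018 0.004 0 -1" --pt "-0.02 -0.018 0.004 0 -1" --newtons 20

```text
clock: 0.98
position: [329.7, 429.8, 232.3]
eef_rot: [-0.611, -3.081, 0.001]
wrist_force: [0.3, -0.1, 0.1]
gripper_width: 20.2
grasp_force: 0.0
```

Call:
jog_arm --pt "-0.027 -0.009 0.003 0 -1" --pt "-0.027 -0.009 0.003 0 -1" --pt "-0.027 -0.009 0.003 0 -1" --pt "-0.027 -0.009 0.003 0 -1" --pt "-0.027 -0.009 0.003 0 -1" --pt "-0.027 -0.009 0.003 0 -1" --pt "-0.027 -0.009 0.003 0 -1" --pt "-0.026 0.001 0.002 0 -1" --pt "-0.026 0.001 0.002 0 -1" --pt "-0.026 0.001 0.002 0 -1" --pt "-0.026 0.001 0.002 0 -1" --pt "-0.026 0.001 0.002 0 -1"

```text
clock: 2.48
position: [602.6, 255.0, 201.2]
eef_rot: [-0.611, -3.081, 0.001]
wrist_force: [-0.1, -0.1, 0.1]
gripper_width: 0.4
grasp_force: 0.0
```

Call:
jog_arm --pt "0 0 0.028 0 -1" --pt "0 0 0.028 0 -1" --pt "0 0 0.028 0 -1" --pt "0 0 0 0 -1" --pt "0.015 -0.002 0 0 -1" --pt "0.015 -0.002 0 0 -1" --pt "0.012 -0.002 0 0 -1" --pt "0.012 -0.002 0 0 -1"

```text
clock: 3.48
position: [548.7, 268.5, 118.4]
eef_rot: [0.611, 3.08, -0.0]
wrist_force: [0.4, -2.5, -0.8]
gripper_width: 0.4
grasp_force: 1.2
```

```bash
python3 - <<'E'
from h import *
t,_=snap('top','top1');s,_=snap('side','side1')
a=cv2.resize(cv2.imread('pics/top1.png')[120:230,180:320],None,fx=3,fy=3); b=cv2.resize(cv2.imread('pics/side1.png')[110:220,230:370],None,fx=3,fy=3)
cv2.imwrite('pics/c3.png',np.vstack([a,b])[:600])
E
```

```text
(no output)
```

View pics/c3.png

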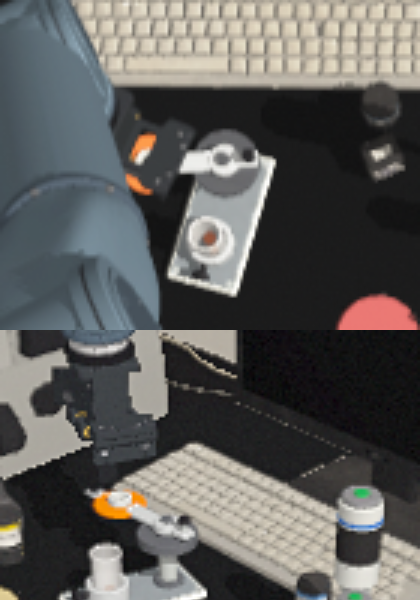

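The side crop shows the guide at crop px ≈(121,497). The fingers are just above and behind it, and the knob is at their left. I'll check the guard angle.

```bash
python3 - <<'E'
from h import *
s=cv2.imread('pics/side1.png');t=cv2.imread('pics/top1.png')
g=atz('side',270.0,165.5,94); k=atz('side',230+97/3,110+(485-330)/3,103)
print(g,k)
for p in(g,k):print(np.degrees(np.arctan2(p[1]-151,p[0]-540)), np.hypot(p[1]-151,p[0]-540))
cv2.imwrite('pics/c4.png',cv2.resize(s[140:190,245:310],None,fx=10,fy=10,interpolation=cv2.INTER_CUBIC))
E
```

```text
[533.61954895 225.86184273  94.        ] [521.72098402 251.64751458 103.        ]
94.87152807668647 75.13325263952748
100.29353173240993 102.29391289746879
```

View pics/c4.png

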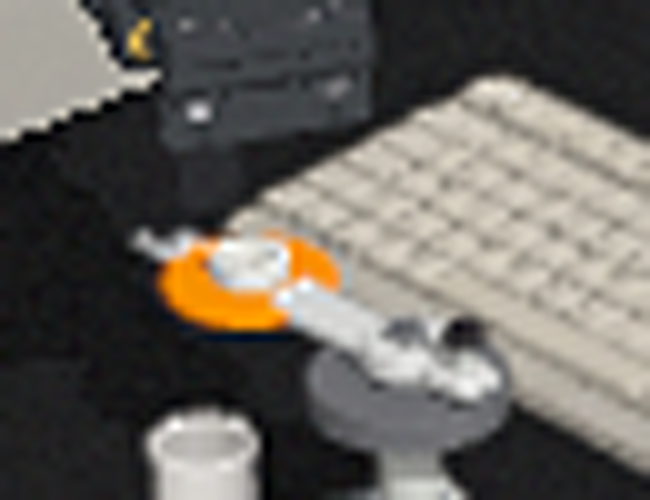

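The guard has turned to about 95° world and is following the push, so I'll continue the arc.

Call:
jog_arm --pt "0.008 -0.003 0 0 -1" --pt "0.008 -0.003 0 0 -1" --pt "0.009 -0.005 0 0 -1" --pt "0.008 -0.005 0 0 -1" --pt "0.008 -0.006 0 0 -1" --pt "0.008 -0.006 0 0 -1" --pt "0.007 -0.008 0 0 -1" --pt "0.006 -0.008 0 0 -1" --pt "0.005 -0.009 0 0 -1" --pt "0.005 -0.009 0 0 -1"

```text
clock: 4.82
position: [466.4, 231.5, 118.2]
eef_rot: [0.619, 3.066, -0.004]
wrist_force: [27.1, -21.8, -13.1]
gripper_width: 0.4
grasp_force: 17.4
```

```bash
python3 - <<'E'
from h import *
s,_=snap('side','side2')
s=cv2.imread('pics/side2.png')
O=((5,150,150),(20,255,255)); c=cen(s,*O,(225,140,310,210)); p=atz('side',*c[:2],86); print(c,p,np.degrees(np.arctan2(p[1]-151,p[0]-540)),np.hypot(p[1]-151,p[0]-540)); o=get_obs()['position']; print(o,np.degrees(np.arctan2(o[1]-151,o[0]-540)))
E
```

```text
(np.float64(261.4390243902439), np.float64(176.58536585365854), 82) [474.25376991 197.99149395  86.        ] 144.4450714254681 80.8131627518242
[465.6843796  230.44193346 118.13152291] 133.090452537143
```

The push is jamming sideways because the knob is on the finger's corner. I'll back off, lift, and push again from the −y tool face.

Call:
jog_arm --pt "-0.002 0.01 0 0 -1" --pt "0 0.01 0 0 -1" --pt "0 0 -0.025 0 -1" --pt "0 0 -0.025 0 -1" --pt "0 0.02 -0.01 0 -1" --pt "0 0 0 0 -1"

```text
clock: 5.62
position: [475.7, 277.1, 178.3]
eef_rot: [0.608, 3.082, 0.004]
wrist_force: [-0.5, 0.4, 0.1]
gripper_width: 0.2
grasp_force: 0.0
```

```bash
python3 - <<'E'
from h import *
s,_=snap('side','side3')
s=cv2.imread('pics/side3.png')
O=((5,150,150),(20,255,255)); c=cen(s,*O,(225,140,310,210)); p=atz('side',*c[:2],86); print(c,p,np.degrees(np.arctan2(p[1]-151,p[0]-540)),np.hypot(p[1]-151,p[0]-540))
a=np.radians(np.degrees(np.arctan2(p[1]-151,p[0]-540))); K=np.array([540+118*np.cos(a),151+118*np.sin(a)]); print(K)
o=get_obs(); M=R.from_rotvec(o['eef_rot']).as_matrix(); print(o['position'],(M.T@np.append(K-o['position'][:2],0)).round(1))
cv2.imwrite('pics/c5.png',cv2.resize(s[140:215,230:330],None,fx=7,fy=7,interpolation=cv2.INTER_CUBIC))
E
```

```text
(np.float64(261.60227272727275), np.float64(175.5681818181818), 88) [478.78770894 202.86222167  86.        ] 139.7270024347684 80.22863961381063
[449.96917833 227.2787726 ]
[475.15876225 275.71111148 177.51090971] [  4.9 -54.4  -0. ]
```

View pics/c5.png

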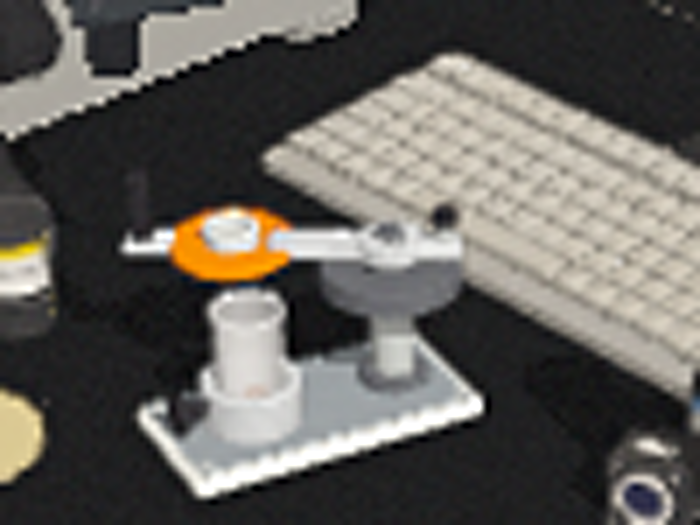

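The guard arm stands near 140° with the knob about 5 mm in tool x and −54 mm in tool y from the TCP. Lowering now, then pushing along −y.

Call:
jog_arm --pt "0.007 0 0.02 0 -1" --pt "0 0 0.02 0 -1" --pt "0 0 0.019 0 -1" --pt "0 -0.012 0 0 -1" --pt "0 -0.012 0 0 -1" --pt "0 -0.012 0 0 -1" --pt "0 -0.008 0 0 -1" --pt "0 -0.008 0 0 -1" --pt "0 -0.008 0 0 -1" --pt "0 -0.008 0 0 -1" --pt "0 0 0 0 -1"

```text
clock: 7.05
position: [443.5, 214.1, 118.7]
eef_rot: [-0.613, -3.081, 0.001]
wrist_force: [0.1, -0.2, 0.7]
gripper_width: 0.5
grasp_force: 0.0
```

```bash
python3 - <<'E'
from h import *
s,_=snap('side','side4')
s=cv2.imread('pics/side4.png')
O=((5,150,150),(20,255,255)); c=cen(s,*O,(225,140,310,210)); p=atz('side',*c[:2],86); print(c,p,np.degrees(np.arctan2(p[1]-151,p[0]-540)),np.hypot(p[1]-151,p[0]-540))
E
```

```text
(np.float64(264.1954022988506), np.float64(181.7816091954023), 87) [460.02624493 165.87061225  86.        ] 169.46651251316862 81.34455488069393
```

The guard is home, with the disc over the cup and no contact force. I'll retreat and check the clearance around the rest.

Call:
jog_arm --pt "0 0.02 0 0 0" --pt "0 0.01 0 0 0" --pt "0 0 -0.03 0 1" --pt "0 0 -0.03 0 1" --pt "0 0 -0.03 0 1" --pt "0 0 -0.03 0 1" --pt "0 0 -0.03 0 1" --pt "0 0 -0.03 0 1"

```text
clock: 8.1
position: [455.2, 243.7, 299.9]
eef_rot: [0.61, 3.082, 0.0]
wrist_force: [1.2, 0.6, -0.7]
gripper_width: 78.2
grasp_force: 0.0
```

```bash
python3 - <<'E'
from h import *
np.set_printoptions(precision=3,suppress=True)
d=np.load('pics/top0.npy'); C=[]
for v in range(120,240):
    for u in range(320,450):
        if d[v,u]>0:
            p=atd('top',u,v,d[v,u])
            if p[2]>110: C.append(p)
C=np.array(C); r=C[:,:2]-[465,-178]; D=np.hypot(*r.T); A=np.degrees(np.arctan2(r[:,1],r[:,0]))
for a in range(-180,180,20):
    m=(A>=a)&(A<a+20)&(D>35)&(D<180)
    if m.any(): i=np.where(m)[0]; j=i[D[i].argmin()]; print(a,m.sum(),D[j].round(),C[j].round(),'zmax',C[i,2].max().round())
print(get_obs()['joint_positions'],get_obs()['position'])
E
```

```text
Traceback (most recent call last):
  File "h.py", line 13, in atd
    o,d=ray(n,u,v); return o+d*dep
        ~~~^^^^^^^
  File "h.py", line 6, in ray
    c=camera_info(n); x=(u-c['cx'])/c['fx']; y=(v-c['cy'])/c['fy']; rd=np.hypot(x,y); r=rd
ValueError: time passes only in moves, steps and waits
```

```bash
sed -i 's/^import numpy as np, cv2/import numpy as np, cv2, functools/; s/^from cell.*/&\ncamera_info=functools.lru_cache(None)(camera_info)/' h.py; python3 - <<'E'
from h import *
np.set_printoptions(precision=3,suppress=True)
d=np.load('pics/top0.npy'); C=[]
for v in range(120,240):
    for u in range(320,450):
        if d[v,u]>0:
            p=atd('top',u,v,d[v,u])
            if p[2]>110: C.append(p)
C=np.array(C); r=C[:,:2]-[465,-178]; D=np.hypot(*r.T); A=np.degrees(np.arctan2(r[:,1],r[:,0]))
for a in range(-180,180,20):
    m=(A>=a)&(A<a+20)&(D>35)&(D<180)
    if m.any(): i=np.where(m)[0]; j=i[D[i].argmin()]; print(a,m.sum(),D[j].round(),C[j].round(),'zmax',C[i,2].max().round())
print(get_obs()['joint_positions'],get_obs()['position'])
E
```

```text
-140 30 162.0 [ 379. -315.  110.] zmax 119.0
-120 38 147.0 [ 437. -322.  111.] zmax 118.0
-100 175 133.0 [ 480. -310.  118.] zmax 306.0
-80 580 132.0 [ 496. -306.  111.] zmax 298.0
-60 170 150.0 [ 542. -307.  111.] zmax 236.0
-20 68 91.0 [ 555. -188.  122.] zmax 139.0
0 4 99.0 [ 564. -177.  111.] zmax 122.0
20 114 101.0 [ 544. -115.  199.] zmax 224.0
40 169 101.0 [ 542. -112.  160.] zmax 222.0
[-0.666  0.263  0.105  1.852 -0.032  1.028  0.632] [455.221 243.65  299.894]
```

Call:
jog_arm --pt "0 0 0 -0.13 1" --pt "0 0 0 -0.13 1" --pt "0 0 0 -0.13 1" --pt "0 -0.03 0 0 1" --pt "0 -0.03 0 0 1"

```text
clock: 8.72
position: [455.3, 183.1, 298.8]
eef_rot: [-0.0, 3.141, 0.0]
wrist_force: [0.3, -0.4, 0.4]
gripper_width: 88.1
grasp_force: 0.0
```

Call:
jog_arm --pt "-0.001 -0.035 0 0 1" --pt "-0.001 -0.035 0 0 1" --pt "-0.001 -0.035 0 0 1" --pt "-0.001 -0.035 0 0 1" --pt "-0.001 -0.035 0 0 1" --pt "-0.001 -0.035 0 0 1" --pt "-0.001 -0.035 0 0 1" --pt "-0.001 -0.035 0 0 1" --pt "-0.001 -0.035 0 0 1" --pt "-0.001 -0.035 0 0 1" --pt "0 0 0 0 1"

```text
clock: 10.1
position: [464.8, -169.5, 298.9]
eef_rot: [0.008, 3.141, -0.002]
wrist_force: [-0.4, 0.2, 0.1]
gripper_width: 88.3
grasp_force: 0.0
```

```bash
python3 - <<'E'
from h import *
np.set_printoptions(precision=3,suppress=True)
snap('top','top5');snap('side','side5')
a=cv2.resize(cv2.imread('pics/top5.png')[155:225,225:295],None,fx=8,fy=8,interpolation=cv2.INTER_CUBIC); b=cv2.resize(cv2.imread('pics/side5.png')[155:225,235:305],None,fx=8,fy=8,interpolation=cv2.INTER_CUBIC)
c=np.hstack([a,b]); c=cv2.resize(c,(800,400)); cv2.imwrite('pics/c6.png',c)
print(get_obs()['joint_positions'],get_obs()['position']); tl([(465,-178,250),(465,-178,149)])
E
```

```text
[-0.028  0.227  0.33   1.916 -0.087  1.012  1.909] [ 464.962 -166.511  298.677]
[ 465. -178.  250.] n 2 [-0.0, -0.0058, 0.0243]
[ 465. -178.  149.] n 4 [-0.0, -0.0, 0.0252]
```

View pics/c6.png

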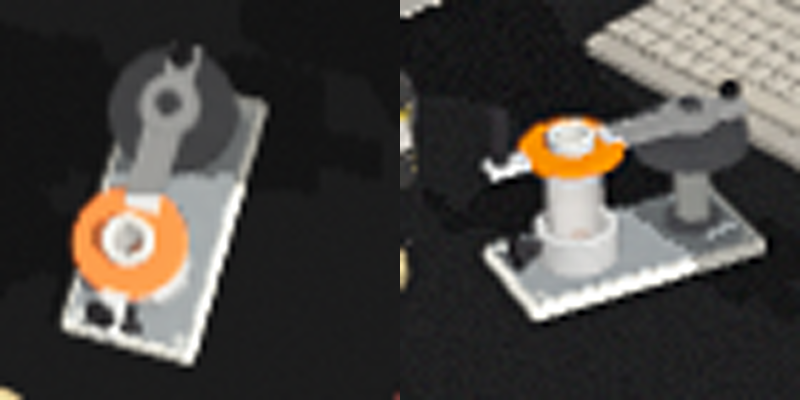

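The guard is home: the guide is at top px ≈(247.0,196.6) and side px ≈(264.7,178.5), over the cup. Now descending to the homogeniser.

Call:
jog_arm --pt "0 -0.011 0.02 0 1" --pt "0 0 0.025 0 1" --pt "0 0 0.025 0 1" --pt "0 0 0.025 0 1" --pt "0 0 0.025 0 1" --pt "0 0 0.02 0 1" --pt "0 0 0.01 0 1" --pt "0 0 0 0 1"

```text
clock: 11.2
position: [464.5, -177.4, 148.5]
eef_rot: [-0.001, -3.141, -0.001]
wrist_force: [-0.5, 1.2, -0.5]
gripper_width: 88.1
grasp_force: 0.0
```

```bash
python3 - <<'E'
from h import *
a=(247.0,196.6);b=(264.7,178.5)
print(atz('top',*a,94),atz('side',*b,94),tri(a,b)[0])
for n in('top','side'):
    c=cen(cv2.imread(f'pics/{n}5.png'),(5,120,120),(20,255,255),(225,155,295,225)); print(n,c,atz(n,*c[:2],86))
print(get_obs()['position'],get_obs()['wrist_force'])
E
```

```text
[466.9051931  173.26164575  94.        ] [465.94862246 170.03845     94.        ] [467.72779575 173.27203974  91.83015541]
top (np.float64(246.89), np.float64(197.57), 200) [465.38566815 174.61202397  86.        ]
side (np.float64(263.9148936170213), np.float64(181.59574468085106), 94) [460.1013827  167.39513757  86.        ]
[ 464.47903333 -177.44703726  148.45818018] [-0.5429546   1.20294267 -0.49862514]
```

Call:
jog_arm --pt "0 0 0 0 -1" --pt "0 0 0 0 -1" --pt "0 0 0 0 -1" --pt "0 0 0 0 -1" --pt "0 0 0 0 -1" --pt "0 0 0 0 -1" --pt "0 0 0 0 -1" --pt "0 0 0 0 -1" --pt "0 0 0 0 -1" --newtons 35

```text
clock: 12.32
position: [464.4, -178.2, 148.7]
eef_rot: [-0.003, -3.141, -0.0]
wrist_force: [0.1, 2.0, 1.8]
gripper_width: 33.0
grasp_force: 35.0
```

Call:
jog_arm --pt "0 0 -0.008 0 -1" --pt "0 0 -0.012 0 -1" --pt "0 0 -0.016 0 -1" --pt "0 0 -0.02 0 -1" --pt "0 0 -0.02 0 -1" --pt "0 0 -0.02 0 -1" --pt "0 0 -0.02 0 -1" --pt "0 0 -0.02 0 -1" --pt "0 0 -0.02 0 -1" --pt "0 0 -0.01 0 -1" --pt "0 0 0 0 -1"

```text
clock: 13.7
position: [464.6, -178.6, 315.5]
eef_rot: [0.003, 3.14, -0.0]
wrist_force: [0.3, -0.7, -0.9]
gripper_width: 33.0
grasp_force: 35.0
```

```bash
python3 - <<'E'
from h import *
tl([(466.5,172,312)])
E
```

```text
[466. 172. 312.] n 12 [-0.0001, 0.0292, 0.0003]
```

Call:
jog_arm --pt "0 0.015 0 0 -1" --pt "0 0.025 0 0 -1" --pt "0 0.033 0 0 -1" --pt "0 0.035 0 0 -1" --pt "0 0.035 0 0 -1" --pt "0 0.035 0 0 -1" --pt "0 0.035 0 0 -1" --pt "0 0.035 0 0 -1" --pt "0 0.035 0 0 -1" --pt "0 0.033 0 0 -1" --pt "0 0.022 0 0 -1" --pt "0 0.012 0 0 -1"

```text
clock: 15.2
position: [463.9, 173.4, 313.9]
eef_rot: [0.001, -3.14, 0.001]
wrist_force: [-0.3, -0.1, -3.0]
gripper_width: 33.7
grasp_force: 35.0
```

Call:
jog_arm --pt "-0.002 0 0.01 0 -1" --pt "0 0 0.01 0 -1" --pt "0 0 0 0 -1" --pt "0 0 0 0 -1"

```text
clock: 15.7
position: [467.1, 171.0, 294.7]
eef_rot: [-0.004, -3.142, 0.0]
wrist_force: [-0.4, -0.7, -1.4]
gripper_width: 32.7
grasp_force: 35.0
```

```bash
python3 - <<'E'
from h import *
print(get_obs()['position'],get_obs()['wrist_force'],get_obs()['eef_rot'])
snap('top','top6');snap('side','side6')
b=cv2.resize(cv2.imread('pics/side6.png')[105:225,200:330],None,fx=5,fy=5,interpolation=cv2.INTER_CUBIC)
cv2.imwrite('pics/c7.png',b)
E
```

```text
[467.11249781 170.9978496  294.72085109] [-0.37815037 -0.71309366 -1.39365564] [-4.41076816e-03 -3.14154993e+00  2.81399690e-04]
```

View pics/c7.png

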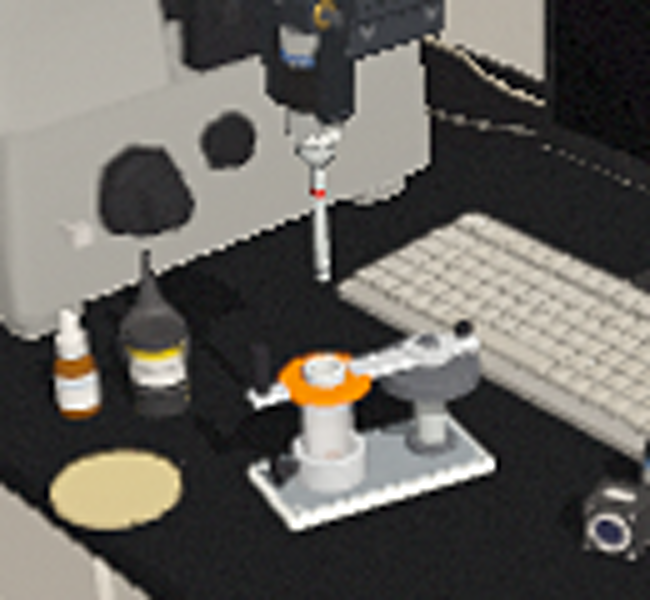

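The side crop shows the ring at crop px ≈(319,193), the shaft tip at ≈(323,279) and the guide rim at ≈(325,367). I'll compare these with the predicted projections.

```bash
python3 - <<'E'
from h import *
np.set_printoptions(precision=1,suppress=True)
p=get_obs()['position']
S=lambda x,y:((x+.5)/5-.5+200,(y+.5)/5-.5+105)
s=cv2.imread('pics/side6.png')
print('pred ring',proj('side',(p[0],p[1],p[2]-76.7)),'tip',proj('side',(p[0],p[1],p[2]-136.7)))
print('obs ring',S(319,193),'tip',S(323,279))
# red centroid
for lo,hi in(((0,110,100),(6,255,255)),((172,110,100),(180,255,255))):
    try: print(cen(s,lo,hi,(255,135,272,152)))
    except Exception as e: print(e)
# per-row shaft centre: bright weighted
g=s.astype(float).max(2)
for v in range(146,162):
    w=np.clip(g[v,256:272]-70,0,None); print(v,round((w*np.arange(256,272)).sum()/w.sum(),2) if w.sum()>0 else None,end='; ')
print('\nring xy at z',atz('side',*S(319,193),p[2]-76.7)[:2],'tip',atz('side',*S(323,276),p[2]-136.7)[:2],'TCP',p)
# guide bush: dark/white blob crop both views
c=cen(s,(5,120,120),(20,255,255),(245,165,285,195)); print('orange',c)
t6=cv2.imread('pics/top6.png')
a=cv2.resize(t6[160:230,220:290],None,fx=6,fy=6,interpolation=cv2.INTER_CUBIC)
b=cv2.resize(s[160:200,245:285],None,fx=10,fy=10,interpolation=cv2.INTER_CUBIC)
cv2.imwrite('pics/c8.png',np.hstack([a[:400,:400],b]))
for xy in((466,171),(468,173)):
    e=[proj('side',(xy[0]+13.5*np.cos(q),xy[1]+13.5*np.sin(q),94)) for q in np.linspace(0,6.28,37)]; e=np.array(e); print(xy,proj('side',(*xy,94)),e.min(0),e.max(0))
E
```

```text
pred ring (np.float64(262.7300754603723), np.float64(142.94496974150337)) tip (np.float64(263.72887901913094), np.float64(160.41678783544614))
obs ring (263.4, 143.2) tip (264.2, 160.4)
(np.float64(263.3333333333333), np.float64(143.33333333333334), 3)
(np.float64(nan), np.float64(nan), 0)
146 260.29; 147 260.1; 148 260.01; 149 261.52; 150 263.72; 151 263.74; 152 263.76; 153 263.95; 154 263.98; 155 264.04; 156 264.07; 157 264.22; 158 264.17; 159 266.38; 160 265.63; 161 269.62; 
ring xy at z [467.6 168.5] tip [470.9 173.6] TCP [467.2 171.3 295. ]
orange (np.float64(263.9148936170213), np.float64(181.59574468085106), 94)
(466, 171) (np.float64(264.52401241906784), np.float64(178.3840096600701)) [260.3 176.3] [268.8 180.5]
(468, 173) (np.float64(264.6207843471801), np.float64(177.9390205093949)) [260.4 175.8] [268.8 180.1]h.py:27: RuntimeWarning: Mean of empty slice.
  v,u=np.nonzero(m); return (u.mean()+u0,v.mean()+v0,len(u))
  ret = ret.dtype.type(ret / rcount)
```

View pics/c8.png

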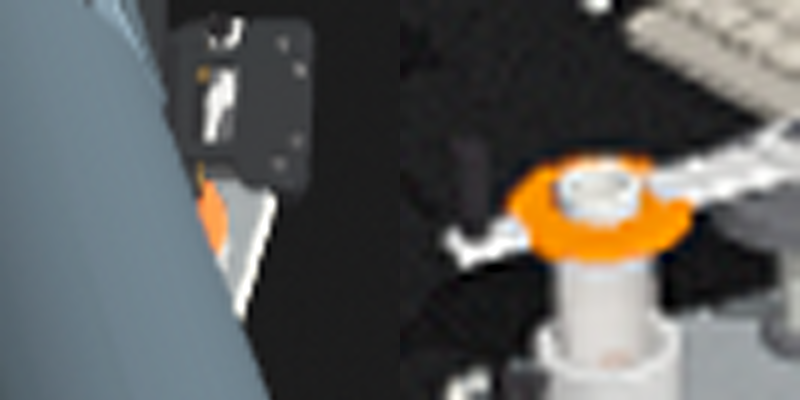

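The shaft looks upright. The side view leaves its offset along tool x ambiguous, so I'll turn the wrist half a turn in the air and compare.

Call:
jog_arm --pt "0 0 0 -0.1848 -1" --pt "0 0 0 -0.1848 -1" --pt "0 0 0 -0.1848 -1" --pt "0 0 0 -0.1848 -1" --pt "0 0 0 -0.1848 -1" --pt "0 0 0 -0.1848 -1" --pt "0 0 0 -0.1848 -1" --pt "0 0 0 -0.1848 -1" --pt "0 0 0 -0.1848 -1" --pt "0 0 0 -0.1848 -1" --pt "0 0 0 -0.1848 -1" --pt "0 0 0 -0.1848 -1"

```text
clock: 17.3
position: [459.9, 170.1, 277.9]
eef_rot: [2.582, -1.702, -0.019]
wrist_force: [-0.7, 0.5, -5.4]
gripper_width: 32.9
grasp_force: 35.0
```

Call:
jog_arm --pt "0 0 0 -0.1848 -1" --pt "0 0 0 -0.1848 -1" --pt "0 0 0 -0.1848 -1" --pt "0 0 0 -0.1848 -1" --pt "0 0 0 -0.1848 -1" --pt "0 0 0 0 -1" --pt "0 0 0 0 -1" --pt "0 0 0 0 -1" --pt "0 0 0 0 -1"

```text
clock: 18.42
position: [409.3, 259.9, 168.0]
eef_rot: [2.958, -0.613, 0.13]
wrist_force: [-0.3, -1.2, -2.7]
gripper_width: 33.1
grasp_force: 35.0
```

```bash
python3 - <<'E'
from h import *
np.set_printoptions(precision=2,suppress=True)
o=get_obs();p=o['position'];print(p,o['eef_rot'],o['joint_positions'],o['clock'])
snap('side','side7');snap('side','side8')
print('pred ring',proj('side',(p[0],p[1],p[2]-76.7)),'tip',proj('side',(p[0],p[1],p[2]-136.7)))
for f in('side6','side7','side8'):
    g=cv2.imread(f'pics/{f}.png').astype(float); r=g[138:149,255:272]
    red=np.clip(r[...,2]-r[...,1],0,None); red[red<40]=0
    V,U=np.mgrid[138:149,255:272]; print(f,'red',(red*U).sum()/red.sum(),(red*V).sum()/red.sum())
    g=g.max(2); cs=[]
    for v in range(150,159):
        w=np.clip(g[v,258:270]-70,0,None); cs.append((w*np.arange(258,270)).sum()/w.sum())
    print(np.array(cs), 'tipcol',g[156:164,263:266].max(1))
E
```

```text
[409.33 259.9  168.03] [ 2.96 -0.61  0.13] [ 0.16  0.81 -1.27  1.98  0.98  1.21  2.76] 18.425
pred ring (np.float64(233.85012119411874), np.float64(175.09145429236088)) tip (np.float64(235.4887717907037), np.float64(190.68951768087075))
side6 red 263.3076923076923 143.28376068376068
[263.72 263.74 263.76 263.95 263.98 264.04 264.07 264.22 264.17] tipcol [215. 227. 193. 171. 224.  78.  31.  34.]
side7 red nan nan
[nan nan nan nan nan nan nan nan nan] tipcol [34. 36. 34. 34. 33. 36. 35. 35.]
side8 red nan nan
[nan nan nan nan nan nan nan nan nan] tipcol [39. 36. 33. 35. 36. 32. 34. 34.]<stdin>:9: RuntimeWarning: invalid value encountered in scalar divide
<stdin>:12: RuntimeWarning: invalid value encountered in scalar divide
```

The half turn ran joint 7 into its limit and dragged the pose. I'll back up at once, gently, and reverse the twist.

Call:
jog_arm --pt "0 0 -0.02 0.1 -1" --pt "0 0 -0.02 0.1 -1" --pt "0 0 -0.02 0.1 -1"

```text
clock: 18.9
position: [404.8, 268.3, 227.6]
eef_rot: [2.844, -1.054, 0.154]
wrist_force: [-0.5, -1.0, -2.3]
gripper_width: 33.4
grasp_force: 35.0
```

```bash
python3 - <<'E'
from h import *
np.set_printoptions(precision=3,suppress=True)
o=get_obs();print(o['position'],o['eef_rot'],o['joint_positions'],R.from_rotvec(o['eef_rot']).as_matrix())
# scene change side6 vs side8
snap('side','side9')
a=cv2.imread('pics/side6.png').astype(int)
for f in('side8','side9'):
    b=cv2.imread(f'pics/{f}.png').astype(int); D=(abs(a-b).max(2)>50).astype(np.uint8)
    n,l,st,ce=cv2.connectedComponentsWithStats(D,connectivity=8)
    print(f,[tuple(x) for x in st[1:] if x[4]>4])
    print(cen(b.astype(np.uint8),(5,120,120),(20,255,255),(245,165,285,195)))
E
```

```text
[404.824 268.26  227.586] [ 2.844 -1.054  0.154] [ 0.165  0.673 -1.265  1.928  0.814  1.228  2.565] [[ 0.754 -0.654  0.059]
 [-0.643 -0.754 -0.133]
 [ 0.131  0.062 -0.989]]
side8 [(np.int32(76), np.int32(0), np.int32(117), np.int32(232), np.int32(9961)), (np.int32(225), np.int32(1), np.int32(6), np.int32(9), np.int32(26)), (np.int32(182), np.int32(0), np.int32(91), np.int32(150), np.int32(5321)), (np.int32(266), np.int32(0), np.int32(11), np.int32(21), np.int32(194)), (np.int32(271), np.int32(0), np.int32(36), np.int32(41), np.int32(570)), (np.int32(301), np.int32(5), np.int32(7), np.int32(8), np.int32(9)), (np.int32(178), np.int32(69), np.int32(11), np.int32(10), np.int32(52)), (np.int32(208), np.int32(75), np.int32(8), np.int32(2), np.int32(8)), (np.int32(237), np.int32(76), np.int32(54), np.int32(54), np.int32(1308)), (np.int32(121), np.int32(131), np.int32(5), np.int32(7), np.int32(18)), (np.int32(261), np.int32(131), np.int32(7), np.int32(3), np.int32(12)), (np.int32(264), np.int32(136), np.int32(3), np.int32(5), np.int32(5)), (np.int32(262), np.int32(140), np.int32(3), np.int32
[... 3508 characters left out ...]
 np.int32(193), np.int32(2), np.int32(4), np.int32(6)), (np.int32(331), np.int32(198), np.int32(13), np.int32(17), np.int32(64)), (np.int32(345), np.int32(202), np.int32(4), np.int32(3), np.int32(8)), (np.int32(350), np.int32(203), np.int32(3), np.int32(2), np.int32(5)), (np.int32(157), np.int32(205), np.int32(4), np.int32(4), np.int32(6)), (np.int32(100), np.int32(206), np.int32(12), np.int32(6), np.int32(28)), (np.int32(347), np.int32(206), np.int32(3), np.int32(3), np.int32(6)), (np.int32(133), np.int32(220), np.int32(6), np.int32(15), np.int32(17)), (np.int32(139), np.int32(236), np.int32(11), np.int32(7), np.int32(16))]
(np.float64(263.9148936170213), np.float64(181.59574468085106), 94)
```

The guard and bystanders look unmoved. The tool is now about 8° tilted and the commanded pose has kept that tilt, so I'll get clear upward while unwinding the twist.

Call:
jog_arm --pt "0 0 -0.02 0.17 -1" --pt "0 0 -0.02 0.17 -1" --pt "0 0 -0.02 0.17 -1" --pt "0 0 -0.02 0.17 -1" --pt "0 0 -0.02 0.17 -1"

```text
clock: 19.58
position: [398.9, 281.3, 326.0]
eef_rot: [2.19, -2.167, 0.21]
wrist_force: [-0.2, -0.0, -2.1]
gripper_width: 33.4
grasp_force: 35.0
```

```bash
python3 - <<'E'
from h import *
np.set_printoptions(precision=3,suppress=True)
o=get_obs();print(o['clock'],o['position'],o['eef_rot'],o['joint_positions'],R.from_rotvec(o['eef_rot']).as_matrix())
G=((45,90,80),(80,255,255))
for f in('side0','side6','side9'): print(f,cen(cv2.imread(f'pics/{f}.png'),*G,(340,155,362,175)))
for n in ('side0','side9'):
    im=cv2.imread(f'pics/{n}.png'); print(cen(im,(15,60,120),(35,255,255),(205,190,245,215)),cen(im,(5,100,60),(20,255,255),(205,165,245,195)))
E
```

```text
19.575 [398.866 281.321 326.043] [ 2.19  -2.167  0.21 ] [ 0.134  0.448 -1.19   1.813  0.556  1.294  1.921] [[ 0.006 -0.998  0.059]
 [-0.991 -0.014 -0.133]
 [ 0.134 -0.057 -0.989]]
side0 (np.float64(350.0), np.float64(163.84615384615384), 13)
side6 (np.float64(nan), np.float64(nan), 0)
side9 (np.float64(nan), np.float64(nan), 0)
(np.float64(222.6697247706422), np.float64(202.52599388379204), 327) (np.float64(214.97826086956522), np.float64(180.93478260869566), 46)
(np.float64(222.70245398773005), np.float64(202.50920245398774), 326) (np.float64(214.88888888888889), np.float64(181.0), 45)h.py:27: RuntimeWarning: Mean of empty slice.
  v,u=np.nonzero(m); return (u.mean()+u0,v.mean()+v0,len(u))
  ret = ret.dtype.type(ret / rcount)
```

```bash
python3 - <<'E' 2>/dev/null
from h import *
G=((45,80,60),(80,255,255))
for f in('side0','side1','side2','side3','side4','side5','side6','side8','side9'):
    im=cv2.imread(f'pics/{f}.png'); h=cv2.inRange(cv2.cvtColor(im,cv2.COLOR_BGR2HSV),*G)[130:240,300:410]
    n,l,st,ce=cv2.connectedComponentsWithStats(h); print(f,[((ce[i]+[300,130]).round(1).tolist(),int(st[i,4])) for i in range(1,n) if st[i,4]>3], im[180,350],im[185,348])
print(proj('side',(561,-100,222)))
p,d=snap('top','top10'); 
h=cv2.inRange(cv2.cvtColor(np.ascontiguousarray(p[:,:,::-1]),cv2.COLOR_BGR2HSV),*G)[140:215,310:400]
n,l,st,ce=cv2.connectedComponentsWithStats(h); print([((ce[i]+[310,140]).round(1).tolist(),int(st[i,4])) for i in range(1,n) if st[i,4]>2])
for u,v in((342,156),(343,160),(341,165)): print(atd('top',u,v,d[v,u]).round())
E
```

```text
side0 [([350.0, 163.8], 13), ([348.0, 198.5], 10), ([374.0, 201.5], 6)] [52 54 53] [52 52 54]
side1 [([350.0, 163.8], 13), ([348.0, 198.5], 10), ([374.0, 201.5], 6)] [50 53 53] [49 51 53]
side2 [([350.0, 163.8], 13), ([348.0, 198.5], 10), ([374.0, 201.5], 6)] [49 51 50] [45 47 52]
side3 [([350.0, 163.8], 13), ([348.0, 198.5], 10), ([374.0, 201.5], 6)] [50 52 52] [47 47 51]
side4 [([350.0, 163.8], 13), ([348.0, 198.5], 10), ([374.0, 201.5], 6)] [51 54 54] [47 46 51]
side5 [([350.0, 163.8], 13), ([348.0, 198.6], 11), ([373.8, 201.6], 5)] [51 53 52] [49 50 54]
side6 [] [177 190 198] [171 188 194]
side8 [] [47 46 48] [175 178 181]
side9 [] [44 46 49] [175 177 180]
(np.float64(350.445146617976), np.float64(162.6732143701275))
[]
[ 620. -112.   -3.]
[ 606. -115.   -0.]
[ 591. -109.   -3.]
```

Between side5 and side6 the green tops of the two spare homogenisers disappeared. I'll check numerically where they are.

```bash
python3 - <<'E' 2>/dev/null
from h import *
a=cv2.imread('pics/top5.png').astype(int);b=cv2.imread('pics/top10.png').astype(int);d=np.load('pics/top10.npy');d0=np.load('pics/top0.npy')
g=b.max(2)
print('top10 brightness map (u 300..480 step4, v 140..240 step4), height dm')
def zmap(d):
    for v in range(130,246,4):
        print(v,' '.join('%3d'%atd('top',u,v,d[v,u])[2] if d[v,u]>0 else '  .' for u in range(300,424,4)))
zmap(d);print();zmap(d0)
E
```

```text
top10 brightness map (u 300..480 step4, v 140..240 step4), height dm
130  44  56  55  49  32  26  14  -3  -1  -2  29  37  34  35  21   0  40  52  57  67  62  78  65  60  66  65  73 106 130 158 193
134  27  51  51  59  25  20  16  -5   0  -3  25  32  30  30  25   1  12  37  55  52  65  56  58  57  52  56  79 109 131 158 195
138  18  38  49  45  22  25  14  -3   0  -4  12  33  29  30  17   2  -3   4  17  21  39  43  39  45  43  52  81 104 137 156 193
142  27  20  42  47  18  23   6   0   0   2  -2  21  18  20   0  -2  -1  -3   7  -2   0  -1   0  -5  16  54  75 113 129 164 189
146  13   7   8  41  12  10  11  -5   0   5  -1   2  -1   4   3   1   1  -3  -5   0  -3   3  -2   3  21  48  76 106 136 155   .
150  -2  59  54  33   2   6   3   3  -5   4  -1   0   0   2   6   0  -1   7  -2  -2  -2  -1  -1   0  15  43  76 102 134 161 178
154  21  52  53  48  34  -2   7  -3   3  -5   .  -7  -3   0  -6  -6   0   1   .   8  -4   0   0   2  15  52  72 100 132 162 183
158  -1  50  51  17  33   2   8  -2  -1  -2  -2  -6  -3   2   3   1  -5   2   2  -4   7   3   6   .  13  47  72 100 121 157 179
162   6
[... 5693 characters left out ...]
   4   0   3   2  -6   2   3   1  -6  -3   5   5   5  35  37
226   0   3   6   0   1   0  -1   2  -4  -1  -3  -5  -4   2  -2  -3  -2   0   0   0   0  -2   1   3   2  -5  -3   2   5 115   0
230   4  -1   2   4   1  -2   2   0   0   1   5  -1   3   0  -2  -3  -5   3  -1   3   1  -1   3  -5  -4   0   8   0  75 110 113
234   1   0   5   6   7  -3   4   3  -4   4  -3  -8  -4   0   1   3  -3   0  -1  -3  -1  -2   0   0   0  -2   1  32  60  36   .
238   4   3   3   1   9   0   0  -6   1  -1   2  -6  -2   5  -3   1   2   0   0  -4  -5  -3   7   2  -3   1  -2  40  10  37 110
242   2   0  10   5   2   0  -2   3  -4   0   0  -1  -2  -9   4  -7   0   5   3   3  -1  -4  -5  -5  -4   2  -3  48  41  65  62
```

I knocked the two spare homogenisers over when I descended to the rest. One now lies by the keyboard and the other near the rest. I can't undo that here, so I'll carry on. The 8° tool tilt comes first: I'll swing to free floor space and use the inward reach limit to tilt the tool back.

```bash
cat >> h.py <<'E'
def rows(path,p=None,M=None):
    """path: list of (world xyz, twist) per row"""
    o=get_obs(); M=R.from_rotvec(o['eef_rot']).as_matrix() if M is None else M; p=np.array(o['position'],float) if p is None else p; out=[]
    for q,tw in path:
        d=M.T@(np.array(q)-p)/1000; out.append([*d.round(3).tolist(),tw,-1]); p=np.array(q,float); M=M@R.from_rotvec([0,0,tw]).as_matrix()
    for i in range(0,len(out),12): print(out[i:i+12])
E
python3 - <<'E'
from h import *
P=[]
for i in range(1,19):
    a=np.radians(35.2)-0.098*i; r=488-(488-430)*i/18; P.append(((r*np.cos(a),r*np.sin(a),328),0.098))
rows(P)
E
```

```text
[[0.043, -0.022, 0.008, 0.098, -1], [0.041, -0.022, 0.007, 0.098, -1], [0.041, -0.022, 0.007, 0.098, -1], [0.041, -0.022, 0.007, 0.098, -1], [0.041, -0.022, 0.006, 0.098, -1], [0.04, -0.021, 0.006, 0.098, -1], [0.04, -0.021, 0.006, 0.098, -1], [0.04, -0.021, 0.005, 0.098, -1], [0.04, -0.021, 0.005, 0.098, -1], [0.04, -0.021, 0.004, 0.098, -1], [0.039, -0.021, 0.004, 0.098, -1], [0.039, -0.021, 0.003, 0.098, -1]]
[[0.039, -0.02, 0.003, 0.098, -1], [0.039, -0.02, 0.002, 0.098, -1], [0.038, -0.02, 0.002, 0.098, -1], [0.038, -0.02, 0.001, 0.098, -1], [0.038, -0.02, 0.0, 0.098, -1], [0.038, -0.02, -0.0, 0.098, -1]]
```

Call:
jog_arm --pt "0.042 -0.022 0.008 0.098 -1" --pt "0.041 -0.022 0.007 0.098 -1" --pt "0.041 -0.022 0.007 0.098 -1" --pt "0.041 -0.022 0.007 0.098 -1" --pt "0.041 -0.022 0.006 0.098 -1" --pt "0.04 -0.021 0.006 0.098 -1" --pt "0.04 -0.021 0.006 0.098 -1" --pt "0.04 -0.021 0.005 0.098 -1" --pt "0.04 -0.021 0.005 0.098 -1" --pt "0.04 -0.021 0.004 0.098 -1" --pt "0.039 -0.021 0.004 0.098 -1" --pt "0.039 -0.021 0.003 0.098 -1"

```text
clock: 21.12
position: [384.3, -241.1, 325.4]
eef_rot: [-0.632, 3.039, -0.221]
wrist_force: [0.3, 0.7, -3.2]
gripper_width: 33.3
grasp_force: 35.0
```

```bash
cat >> h.py <<'E'
def st():
    np.set_printoptions(precision=3,suppress=True); o=get_obs(); M=R.from_rotvec(o['eef_rot']).as_matrix(); print(o['clock'],o['position'],'q',o['joint_positions'],'toolz',M[:,2],'x',M[:,0],'y',M[:,1])
E
python3 -c "
from h import *
st()"
```

```text
21.125 [ 384.285 -241.083  325.396] q [ 1.222  0.134 -0.883  1.999  0.253  0.971  2.195] toolz [ 0.058 -0.132 -0.99 ] x [-0.917 -0.399 -0.   ] y [-0.394  0.908 -0.144]
```

```bash
python3 - <<'E'
from h import *
P=[]
for i in range(1,8):
    a=np.radians(-32.1)-0.085*i; r=454-(454-420)*i/7; P.append(((r*np.cos(a),r*np.sin(a),326),0.17))
rows(P)
E
```

```text
[[0.035, -0.016, 0.002, 0.17, -1], [0.033, -0.019, 0.002, 0.17, -1], [0.031, -0.021, 0.001, 0.17, -1], [0.029, -0.024, 0.001, 0.17, -1], [0.027, -0.026, 0.0, 0.17, -1], [0.024, -0.028, 0.0, 0.17, -1], [0.022, -0.029, -0.0, 0.17, -1]]
```

Call:
jog_arm --pt "0.035 -0.016 0.002 0.17 -1" --pt "0.033 -0.019 0.002 0.17 -1" --pt "0.031 -0.021 0.001 0.17 -1" --pt "0.029 -0.024 0.001 0.17 -1" --pt "0.027 -0.026 0 0.17 -1" --pt "0.024 -0.028 0 0.17 -1" --pt "0.022 -0.029 0 0.17 -1"

```text
clock: 22.0
position: [168.9, -383.1, 325.7]
eef_rot: [1.157, 2.805, -0.152]
wrist_force: [0.2, -0.4, -1.3]
gripper_width: 32.9
grasp_force: 35.0
```

```bash
python3 - <<'E'
from h import *
st()
p=get_obs()['position']; d=np.array([-p[0],-p[1],0]); d/=np.linalg.norm(d); d=np.array([-.41,.91,0])
rows([(p+d*20*i,0) for i in range(1,5)])
E
```

```text
22.0 [ 168.871 -383.143  325.664] q [ 1.593 -0.001 -0.548  2.098  0.02   0.901  1.822] toolz [ 0.057 -0.131 -0.99 ] x [-0.705  0.696 -0.133] y [ 0.706  0.706 -0.053]
[[0.018, 0.007, -0.003, 0, -1], [0.018, 0.007, -0.003, 0, -1], [0.018, 0.007, -0.003, 0, -1], [0.018, 0.007, -0.003, 0, -1]]
```

Call:
jog_arm --pt "0.018 0.007 -0.003 0 -1" --pt "0.018 0.007 -0.003 0 -1" --pt "0.018 0.007 -0.003 0 -1" --pt "0.018 0.007 -0.003 0 -1"

```text
clock: 22.5
position: [137.9, -310.6, 326.2]
eef_rot: [1.149, 2.809, -0.152]
wrist_force: [-0.2, 0.8, -3.2]
gripper_width: 33.1
grasp_force: 35.0
```

```bash
python3 -c "
from h import *
st()"
```

```text
22.5 [ 137.854 -310.57   326.236] q [ 1.607 -0.187 -0.517  2.243 -0.103  0.92   1.942] toolz [ 0.057 -0.131 -0.99 ] x [-0.71   0.692 -0.132] y [ 0.702  0.71  -0.053]
```

Call:
jog_arm --pt "0.018 0.007 -0.003 0 -1" --pt "0.018 0.007 -0.003 0 -1" --pt "0.018 0.007 -0.003 0 -1" --pt "0.01 0.004 -0.002 0 -1"

```text
clock: 23.0
position: [109.5, -247.1, 327.4]
eef_rot: [1.151, 2.808, -0.153]
wrist_force: [0.2, 0.4, -1.9]
gripper_width: 33.0
grasp_force: 35.0
```

```bash
python3 -c "
from h import *
st()"
```

```text
23.0 [ 109.543 -247.06   327.366] q [ 1.567 -0.366 -0.44   2.356 -0.18   0.982  2.024] toolz [ 0.057 -0.132 -0.99 ] x [-0.708  0.693 -0.133] y [ 0.704  0.709 -0.054]
```

Call:
jog_arm --pt "0.014 0.005 -0.002 0 -1" --pt "0.014 0.005 -0.002 0 -1"

```text
clock: 23.25
position: [104.3, -236.4, 321.6]
eef_rot: [1.154, 2.814, -0.144]
wrist_force: [0.6, -0.3, -2.0]
gripper_width: 33.6
grasp_force: 35.0
```

```bash
python3 -c "
from h import *
st()"
```

```text
23.25 [ 104.266 -236.423  321.595] q [ 1.281 -0.373 -0.238  2.389 -0.086  0.983  1.889] toolz [ 0.054 -0.124 -0.991] x [-0.709  0.694 -0.125] y [ 0.703  0.709 -0.05 ]
```

Call:
jog_arm --pt "0.014 0.005 -0.002 0 -1" --pt "0.014 0.005 -0.002 0 -1" --pt "0.014 0.005 -0.002 0 -1"

```text
clock: 23.62
position: [98.5, -227.7, 316.5]
eef_rot: [1.166, 2.833, -0.113]
wrist_force: [-0.2, 0.1, -3.0]
gripper_width: 33.1
grasp_force: 35.0
```

```bash
python3 -c "
from h import *
st()"
```

```text
23.625 [  98.517 -227.669  316.467] q [ 1.376 -0.372 -0.301  2.395 -0.119  1.001  1.938] toolz [ 0.042 -0.097 -0.994] x [-0.708  0.699 -0.098] y [ 0.705  0.709 -0.04 ]
```

Call:
jog_arm --pt "0.016 0.006 -0.002 0 -1" --pt "0.016 0.006 -0.002 0 -1" --pt "0.016 0.006 -0.002 0 -1" --pt "0.016 0.006 -0.002 0 -1"

```text
clock: 24.12
position: [91.4, -215.2, 315.5]
eef_rot: [1.179, 2.865, -0.064]
wrist_force: [0.3, 0.1, -2.0]
gripper_width: 33.5
grasp_force: 35.0
```

```bash
python3 -c "
from h import *
st()"
```

```text
24.125 [  91.429 -215.226  315.502] q [ 1.379 -0.373 -0.297  2.395 -0.12   1.048  1.945] toolz [ 0.024 -0.055 -0.998] x [-0.71   0.702 -0.056] y [ 0.704  0.71  -0.021]
```

Call:
jog_arm --pt "0.016 0.006 0 0 -1" --pt "0.016 0.006 0 0 -1" --pt "0.016 0.006 0 0 -1" --pt "0.016 0.006 0 0 -1"

```text
clock: 24.62
position: [83.5, -203.2, 314.5]
eef_rot: [1.192, 2.895, -0.013]
wrist_force: [-0.1, -1.0, -2.3]
gripper_width: 33.1
grasp_force: 35.0
```

```bash
python3 -c "
from h import *
st();st()"
```

```text
24.625 [  83.478 -203.164  314.484] q [ 1.418 -0.373 -0.315  2.395 -0.129  1.093  1.97 ] toolz [ 0.007 -0.012 -1.   ] x [-0.71   0.704 -0.013] y [ 0.704  0.71  -0.004]
24.625 [  83.478 -203.164  314.484] q [ 1.418 -0.373 -0.315  2.395 -0.129  1.093  1.97 ] toolz [ 0.007 -0.012 -1.   ] x [-0.71   0.704 -0.013] y [ 0.704  0.71  -0.004]
```

Call:
jog_arm --pt "0.017 0.006 0 0 -1" --pt "0 0 0 0 -1"

```text
clock: 24.88
position: [81.0, -200.3, 314.5]
eef_rot: [1.195, 2.903, 0.0]
wrist_force: [-0.0, -0.4, -2.2]
gripper_width: 33.0
grasp_force: 35.0
```

```bash
python3 -c "
from h import *
st()"
```

```text
24.875 [  81.036 -200.285  314.514] q [ 1.42  -0.373 -0.313  2.395 -0.128  1.104  1.975] toolz [ 0.002 -0.001 -1.   ] x [-0.71   0.704 -0.002] y [0.704 0.71  0.001]
```

Level again. Now swinging back to above the station at constant yaw, which keeps joint 7 well inside its range.

```bash
python3 - <<'E'
from h import *
P=[]
for i in range(1,6): 
    f=i/5; P.append(((81+79*f,-200-170*f,314.5+4*f),0))
a0=np.arctan2(-370,160); r0=np.hypot(160,370); a1=np.arctan2(173,467); r1=np.hypot(467,173)
N=18
for i in range(1,N+1):
    f=i/N; a=a0+(a1-a0)*f; r=r0+(r1-r0)*f; P.append(((r*np.cos(a),r*np.sin(a),318.5),0))
rows(P)
E
```

```text
[[-0.035, -0.013, -0.001, 0, -1], [-0.035, -0.013, -0.001, 0, -1], [-0.035, -0.013, -0.001, 0, -1], [-0.035, -0.013, -0.001, 0, -1], [-0.035, -0.013, -0.001, 0, -1], [-0.016, 0.03, 0.0, 0, -1], [-0.014, 0.032, 0.0, 0, -1], [-0.011, 0.034, 0.0, 0, -1], [-0.008, 0.035, 0.0, 0, -1], [-0.005, 0.036, 0.0, 0, -1], [-0.002, 0.037, 0.0, 0, -1], [0.001, 0.037, 0.0, 0, -1]]
[[0.004, 0.037, 0.0, 0, -1], [0.007, 0.037, 0.0, 0, -1], [0.011, 0.037, 0.0, 0, -1], [0.014, 0.036, 0.0, 0, -1], [0.017, 0.035, -0.0, 0, -1], [0.02, 0.034, -0.0, 0, -1], [0.024, 0.033, -0.0, 0, -1], [0.027, 0.031, -0.0, 0, -1], [0.029, 0.029, -0.0, 0, -1], [0.032, 0.026, -0.0, 0, -1], [0.035, 0.024, -0.0, 0, -1]]
```

Call:
jog_arm --pt "-0.035 -0.013 -0.001 0 -1" --pt "-0.035 -0.013 -0.001 0 -1" --pt "-0.035 -0.013 -0.001 0 -1" --pt "-0.035 -0.013 -0.001 0 -1" --pt "-0.035 -0.013 -0.001 0 -1" --pt "-0.016 0.03 0 0 -1" --pt "-0.014 0.032 0 0 -1" --pt "-0.011 0.034 0 0 -1" --pt "-0.008 0.035 0 0 -1" --pt "-0.005 0.036 0 0 -1" --pt "-0.002 0.037 0 0 -1" --pt "0.001 0.037 0 0 -1"

```text
clock: 26.38
position: [369.3, -236.5, 320.2]
eef_rot: [1.195, 2.902, 0.0]
wrist_force: [0.4, -0.2, -2.2]
gripper_width: 33.4
grasp_force: 35.0
```

Call:
jog_arm --pt "0.004 0.037 0 0 -1" --pt "0.007 0.037 0 0 -1" --pt "0.011 0.037 0 0 -1" --pt "0.014 0.036 0 0 -1" --pt "0.017 0.035 0 0 -1" --pt "0.02 0.034 0 0 -1" --pt "0.024 0.033 0 0 -1" --pt "0.027 0.031 0 0 -1" --pt "0.029 0.029 0 0 -1" --pt "0.032 0.026 0 0 -1" --pt "0.025 0.017 0 0 -1" --pt "0 0 0 0 -1"

```text
clock: 27.88
position: [466.3, 163.3, 320.1]
eef_rot: [1.188, 2.906, 0.002]
wrist_force: [-0.4, -0.4, -2.7]
gripper_width: 33.2
grasp_force: 35.0
```

```bash
python3 -c "
from h import *
st()
p=get_obs()['position'];rows([((466.8,173.2,300),0)])"
```

```text
27.875 [466.262 163.251 320.132] q [ 0.284  0.31  -0.856  1.838  0.261  1.109  0.129] toolz [ 0.002  0.    -1.   ] x [-0.713  0.701 -0.001] y [0.701 0.713 0.002]
[[0.007, 0.007, 0.02, 0, -1]]
```

Call:
jog_arm --pt "0.007 0.007 0.02 0 -1" --pt "0 0 0 0 -1" --pt "0 0 0 0 -1" --pt "0 0 0 0 -1"

```text
clock: 28.38
position: [467.5, 169.9, 300.7]
eef_rot: [1.196, 2.901, 0.0]
wrist_force: [1.0, -0.2, -2.3]
gripper_width: 33.3
grasp_force: 35.0
```

```bash
cat >> h.py <<'E'
def shaft(f):
    snap('side',f); p=get_obs()['position']; g=cv2.imread(f'pics/{f}.png').astype(float)
    ur,vr=proj('side',(p[0],p[1],p[2]-76.7)); ut,vt=proj('side',(p[0],p[1],p[2]-136.7)); U0=int(ur)-8
    r=g[int(vr)-6:int(vr)+7,U0:U0+18]; red=np.clip(r[...,2]-r[...,1],0,None); red[red<40]=0; V,U=np.mgrid[int(vr)-6:int(vr)+7,U0:U0+18]
    print('TCP',p,'ring d',(red*U).sum()/red.sum()-ur,(red*V).sum()/red.sum()-vr)
    m=g.max(2); L=[]
    for v in range(int(vr)+4,int(vt)-1):
        c=int(round(ur+(ut-ur)*(v-vr)/(vt-vr))); w=np.clip(m[v,c-4:c+6]-70,0,None); L.append((w*np.arange(c-4,c+6)).sum()/w.sum()-(ur+(ut-ur)*(v-vr)/(vt-vr)))
    print('shaft du down the shaft',np.array(L).round(2)); v=int(vt); c=int(round(ut)); print('tip pred v',vt,'col',m[v-4:v+5,c-1:c+2].max(1))
E
python3 -c "
from h import *
st();shaft('A1')"
```

```text
28.375 [467.456 169.937 300.65 ] q [ 0.255  0.339 -0.846  1.855  0.291  1.073  0.086] toolz [ 0.003 -0.001 -1.   ] x [-0.71   0.705 -0.003] y [0.705 0.71  0.002]
TCP [467.41  170.069 300.626] ring d 0.8463977202460455 0.6205134664860736
shaft du down the shaft [-0.56 -1.15 -1.04 -0.39  0.98  0.93  0.88  0.81  0.84  0.77  0.8   0.88]
tip pred v 158.93914618231128 col [217. 217. 218. 167. 182. 234.  24.  36.  34.]
```

Call:
jog_arm --pt "0 0 0 0.175 -1" --pt "0 0 0 0.175 -1" --pt "0 0 0 0.175 -1" --pt "0 0 0 0.175 -1" --pt "0 0 0 0.175 -1" --pt "0 0 0 0.175 -1" --pt "0 0 0 0.175 -1" --pt "0 0 0 0.175 -1" --pt "0 0 0 0.175 -1" --pt "0 0 0 0 -1" --pt "0 0 0 0 -1"

```text
clock: 29.8
position: [467.0, 170.5, 300.3]
eef_rot: [2.898, 1.207, 0.003]
wrist_force: [1.1, 0.1, -3.0]
gripper_width: 33.1
grasp_force: 35.0
```

```bash
python3 -c "
from h import *
st();shaft('A2')"
```

```text
29.8 [467.014 170.508 300.27 ] q [ 0.025  0.277 -0.554  1.867  0.17   1.042 -1.379] toolz [ 0.003 -0.001 -1.   ] x [0.704 0.71  0.001] y [ 0.71  -0.704  0.003]
TCP [467.011 170.505 300.218] ring d 0.24611297270439536 0.5824703372582576
shaft du down the shaft [-0.35 -1.44 -1.55 -1.14  0.02  0.1   0.05  0.02 -0.05 -0.07 -0.08 -0.14
 -0.11]
tip pred v 159.04896986375957 col [214. 217. 215. 146. 221. 133.  30.  32.  34.]
```

The rotation test gives a shaft offset of about −2.1 mm along tool x, with calibration lateral bias near zero. Next I'll refine the guide position with ellipse fits of the disc and bush.

```bash
python3 - <<'E'
from h import *
from scipy.optimize import least_squares
np.set_printoptions(precision=2,suppress=True)
S=8
for n,f,box in(('top','top5',(225,175,270,215)),('side','side5',(245,160,290,205)),('side','A2',(245,160,290,205))):
    u0,v0,u1,v1=box; im=cv2.imread(f'pics/{f}.png')[v0:v1,u0:u1]; im=cv2.resize(im,None,fx=S,fy=S,interpolation=cv2.INTER_CUBIC).astype(float)
    sat=(im[...,2]-im[...,0])  # orange: R>>B
    m=(sat>85).astype(np.uint8); cs,_=cv2.findContours(m,cv2.RETR_EXTERNAL,cv2.CHAIN_APPROX_NONE); c=max(cs,key=cv2.contourArea)
    h=cv2.convexHull(c)[:,0,:]; pts=c[:,0,:].astype(float)
    # keep contour points near the hull
    hh=cv2.convexHull(c); keep=np.array([abs(cv2.pointPolygonTest(hh,(float(x),float(y)),True))<2.5 for x,y in pts]); P=(pts[keep]+.5)/S-.5+[u0,v0]
    w=np.linspace(0,2*np.pi,120,endpoint=False)
    def res(q,z=83):
        e=np.array([proj(n,(q[0]+q[2]*np.cos(a),q[1]+q[2]*np.sin(a),z)) for a in w])
        return np.array([np.linalg.norm(e-p,axis=1).min() for p in P[::8]])
    r=least_squares(res,[467,173,30],diff_step=1e-3,args=(84,)) ; print(f,len(P),r.x,np.sqrt(np.mean(r.fun**2)))
# bush side: white edges
for f in('side5','A2'):
    g=cv2.imread(f'pics/{f}.png').astype(float)[...,0]
    for v in(178,179,180,181): print(f,v,g[v,256:274].astype(int))
print([ (z,proj('side',(467,173.2,z))) for z in(86,94)])
g=cv2.imread('pics/top5.png').astype(float)[...,0]
for v in range(192,202): print(v,g[v,240:255].astype(int))
print(proj('top',(467,173.2,94)))
E
```

```text
top5 365 [468.08 174.19  29.98] 0.2129343767486903
side5 259 [467.49 174.43  31.88] 0.4865060930308571
A2 257 [467.29 174.54  32.12] 0.43220641063506365
side5 178 [ 31   0   0   0 103 229 195 221 221 212 193 182 236 154 223 217 153 153]
side5 179 [  4   0   0   0  78 208 213 213 210 205 210 244 219  39 142 224 223 206]
side5 180 [  0   0   0   0  47 158 194 223 228 235 224 226 212   3   0  66   0   0]
side5 181 [113   0   0   0   0 118 199 211 219 226 230 226 126   0   0   0   0   0]
A2 178 [ 35   2   0   0 104 228 196 222 220 213 193 182 237 155 220 218 215 212]
A2 179 [  7   0   0   0  78 208 213 213 211 205 209 244 219  40 141 220 219 215]
A2 180 [  0   0   0   0  41 157 194 222 229 234 224 225 211   8   0  66   0  26]
A2 181 [113   0   0   0   0 117 199 211 219 225 229 226 125   0   0   0   0   0]
[(86, (np.float64(264.46440589428596), np.float64(180.17165601388433))), (94, (np.float64(264.33756370103805), np.float64(178.02388598577457)))]
192 [ 77  77  78  77  68 119 166 207 164 110 129 139 152  78  79]
193 [ 77  76  62  79 183 229 219 220 217 210 133  79  78  78  79]
194 [ 76  61  56 127 243 231 210 173 193 219 220 136  78  78  79]
195 [ 76  49  78 219 244 212 194 173 168 178 228 219  79  79  79]
196 [ 76  48  88 238 236 197 194 184 170 146 216 245  79  78  79]
197 [ 76  48  87 237 234 193 194 182 139 111 222 243  79  78  79]
198 [ 77  67  72 196 238 200 191 144  92 138 238 223  78  79  79]
199 [ 77  77  70 114 229 230 216 165 199 228 236 148  78  79  79]
200 [ 77  78  77  78 151 204 229 222 227 205 166  80  79  79  79]
201 [ 78  78  77  77  72 114 168 172 158 108  80  78  79  79  80]
(np.float64(247.02206937060748), np.float64(196.56873049201457))
```

Guide estimate is (467.3, 173.4), consistent across both cameras. The TCP target is then about (469.1, 174.9), with a final z of about 170.5. Aligning and stopping just above the hole to verify.

Call:
jog_arm --pt "0.0046 -0.0016 0.005 0 -1" --pt "0 0 0.02 0 -1" --pt "0 0 0.015 0 -1" --pt "0 0 0.01 0 -1" --pt "0 0 0 0 -1" --pt "0 0 0 0 -1" --pt "0 0 0 0 -1" --pt "0 0 0 0 -1"

```text
clock: 30.85
position: [469.4, 174.9, 250.5]
eef_rot: [2.9, 1.202, 0.004]
wrist_force: [0.2, -0.3, -1.8]
gripper_width: 33.3
grasp_force: 35.0
```

```bash
python3 - <<'E'
from h import *
st();shaft('A3')
g=cv2.imread('pics/A3.png').astype(int)[...,1]
for v in range(166,182): print(v,g[v,256:274])
p=get_obs()['position']; print(proj('side',(p[0]-1.5,p[1]-1.5,p[2]-136.7)),proj('side',(467.3,173.4,94)))
E
```

```text
30.85 [469.398 174.945 250.462] q [-0.004  0.345 -0.539  1.914  0.22   0.938 -1.432] toolz [ 0.003 -0.001 -1.   ] x [0.707 0.707 0.002] y [ 0.707 -0.707  0.003]
TCP [469.343 174.919 250.378] ring d -0.09225344274852887 0.8723172426533949
shaft du down the shaft [-0.07 -0.12  1.75  2.22  1.72  1.28 -0.09  0.01  0.07  0.02 -0.01  0.11]
tip pred v 172.2390104188104 col [212. 213. 215. 141. 220. 188.  23. 111. 255.]
166 [ 34  31  32  36  32  28  70 188 214 158  15  31  30  25  29  60 106 120]
167 [ 26  32  27  33  27  24  50 155 213 163  17  27  28  29  27  24  33  83]
168 [ 32  31  34  33  32  24  50 150 212 161  22  27  31  35  36  31  30  27]
169 [ 30  34  31  31  33  30  50 150 213 172  15  26  29  37  30  33  29  30]
170 [ 37  34  35  28  29  32  41 128 215 210  17  28  30  29  33  33  33  31]
171 [ 24  28  34  27  33  30  28  64 140 123  19  31  31  35  32  32  31  33]
172 [ 33  29  34  32  33  27  35 106 200 220  16  32  31  31  26  31  33  34]
173 [ 32  32  32  31  29  28  29  88 188 129  26  32  29  31  29  33  31  30]
174 [35 30 30 29 29 31 25 18 16 16 24 25 26 26 28 33 26 26]
175 [33 33 30 32 27 31 32 77 74 93 82 66 40 45 30 26 39 61]
176 [ 35  27  37  56  61  90 138 210 209 233 218 182 129 125  89  93 130 177]
177 [ 24  42 104 165 151 203 249 232 229 220 206 206 201 189 211 222 220 216]
178 [ 44 108 152 145 122 229 201 227 227 219 199 184 239 172 217 215 215 212]
179 [105 151 147 141 106 209 219 219 217 213 215 249 222 140 174 211 214 225]
180 [154 147 146 142  99 158 195 227 234 240 229 228 212 135 145 161 140 147]
181 [174 145 144 146 144 148 196 214 222 229 229 225 178 140 142 147 147 147]
(np.float64(264.18742365850983), np.float64(172.56687935698722)) (np.float64(264.37169044319245), np.float64(177.9686710620138))
```

Aligned: the shaft bottom is at u≈264.2 against the guide at 264.4, and the heights agree. Lowering now.

Call:
jog_arm --pt "0 0.0005 0.005 0 -1" --pt "0 0 0.01 0 -1" --pt "0 0 0.01 0 -1" --pt "0 0 0.01 0 -1" --pt "0 0 0.005 0 -1" --pt "0 0 0 0 -1" --pt "0 0 0 0 -1"

```text
clock: 31.78
position: [469.8, 174.6, 210.4]
eef_rot: [2.9, 1.202, 0.004]
wrist_force: [0.2, -0.2, -1.9]
gripper_width: 33.5
grasp_force: 35.0
```

```bash
python3 - <<'E'
from h import *
st();shaft('A4'); print(get_obs()['wrist_force'])
g=cv2.imread('pics/A4.png').astype(int)[...,1]
for v in range(166,183): print(v,g[v,256:274])
p=get_obs()['position']; print(p)
E
```

```text
31.775 [469.838 174.64  210.35 ] q [-0.025  0.401 -0.519  1.95   0.263  0.854 -1.468] toolz [ 0.003 -0.001 -1.   ] x [0.707 0.707 0.002] y [ 0.707 -0.707  0.003]
TCP [469.878 174.611 210.397] ring d -0.005330979690825188 1.0154806394854177
shaft du down the shaft [-0.   -0.05 -0.09 -0.12 -0.14  0.34  1.02  1.23  0.84  0.86  0.89]
tip pred v 182.970198764253 col [204. 214. 241. 229. 240. 247. 246. 255. 225.]
[ 0.552 -0.385 -3.353]
166 [ 19  22  21  22  25  32  46 145 214 171  20  27  32  28  30  59 107 119]
167 [ 25  22  25  18  18  32  39 111 177 138  23  25  32  31  27  26  33  81]
168 [ 24  22  28  23  24  34  21  32  80 150  19  29  34  35  33  30  30  26]
169 [ 25  22  22  21  29  29  35 115 217 220  17  30  33  31  26  30  28  30]
170 [ 22  25  22  24  32  29  36 111 211 218  11  30  33  33  30  29  32  30]
171 [ 25  22  23  24  30  29  33 109 211 221  20  27  31  28  32  30  36  34]
172 [ 23  23  20  23  30  30  34 102 209 213  42  30  31  30  30  35  32  30]
173 [ 24  16  17  25  31  32  29  96 209 213  44  27  30  29  35  30  23  30]
174 [ 31  21  23  29  27  27  28  89 206 212  40  22  27  30  29  28  28  24]
175 [ 34  34  23  28  29  31  29  90 200 211  72  62  43  36  25  26  37  62]
176 [ 23  26  38  58  60  80 102 171 193 211 183 183 130 127  90  93 130 176]
177 [ 29  43 103 164 151 175 163 161 188 208 190 207 201 188 211 222 219 216]
178 [ 42 108 151 145 125 232 193 157 181 204 188 186 239 172 216 215 215 213]
179 [107 151 147 142 108 210 219 175 195 204 213 250 222 137 174 211 213 225]
180 [153 147 145 142  99 158 197 229 237 241 230 227 212 136 144 161 140 147]
181 [175 145 145 145 142 148 197 214 222 229 229 226 178 141 142 145 148 146]
182 [217 169 141 145 145 145 157 166 185 188 185 138 141 144 145 148 151 146]
[469.878 174.611 210.397]
```

Call:
jog_arm --pt "0 0 0.007 0 -1" --pt "0 0 0.009 0 -1" --pt "0 0 0.009 0 -1" --pt "0 0 0.008 0 -1" --pt "0 0 0.0045 0 -1" --pt "0 0 0.002 0 -1" --pt "0 0 0 0 -1" --pt "0 0 0 0 -1" --pt "0 0 0 0 -1" --pt "0 0 0 0 -1"

```text
clock: 33.08
position: [469.8, 174.4, 170.7]
eef_rot: [2.9, 1.202, 0.003]
wrist_force: [-0.3, -0.1, -1.5]
gripper_width: 32.9
grasp_force: 35.0
```

```bash
python3 - <<'E'
from h import *
st(); snap('side','A5'); p=get_obs()['position']; print(p,get_obs()['wrist_force'])
im=cv2.imread('pics/A5.png').astype(int); b=im[...,1]; r=im[...,2]-im[...,1]
for v in range(168,182): print(v,b[v,258:272],r[v,261:269])
for z in(92,94,96): print(z,proj('side',(p[0]-1.5-2.8,p[1]-1.5-2.8,z)))
print(cen(cv2.imread('pics/A5.png'),(5,120,120),(20,255,255),(245,165,285,195)))
E
```

```text
33.075 [469.803 174.434 170.699] q [-0.05   0.461 -0.493  1.98   0.31   0.772 -1.508] toolz [ 0.003 -0.001 -1.   ] x [0.707 0.707 0.001] y [ 0.707 -0.707  0.003]
[469.802 174.458 170.702] [-0.112  0.358 -2.796]
168 [ 27 110 195 208 157 138 148 204 231 225 222 173  21  25] [1 1 1 2 2 0 2 0]
169 [ 13  69 202 209 181 169 174 204 231 224 182  15  26  32] [1 1 1 1 2 1 2 2]
170 [ 21  15  48 162 196 209 209 208 184 163  94  20  28  31] [0 1 1 0 0 0 1 0]
171 [ 26  14  35 117 151 141 152 205 209 199  52  28  32  33] [-1 -2 -1 -2 -2 -2 -1 -3]
172 [ 14  18  29  96 178 200 210 209 210 137  21  29  30  30] [-3 -2 -4 -5 -3 -1 -5 -1]
173 [ 17  23  14  26  84 141 150 165 188  43  25  30  34  31] [-3  0 -2 -1 -1 -2 -1 -2]
174 [ 20  19  23  12  16  72 155 134  44  16  25  26  36  32] [-1 -4 -2 -4 -1 -2  0 -4]
175 [ 20  19  22  23  24  86 200 213  75  58  39  40  24  26] [13 22  6 -3 -3 15 53 44]
176 [ 25  32  46  75  94 143 191 213 179 184 128 125  90  94] [51 63 34 -5 -3 36 71 96]
177 [ 98 101 106 177 166 164 186 209 193 208 202 189 210 222] [25 -5 -4 -1 -3 -3  2 42]
178 [151 147 127 234 194 151  69 133 166 188 239 173 217 216] [ -6  -2  10 138  82  31  -5  -2]
179 [149 143 107 211 219 172 110 124 177 252 223 140 175 211] [-6 -2  4 92 93 44 -4  2]
180 [146 143  98 157 198 231 242 246 233 228 212 136 145 161] [-3 -2 -2 -5 -6 -5 -4  3]
181 [143 146 144 150 197 215 223 230 230 226 177 143 145 144] [45  2  1 -1 -2 -2  3 57]
92 (np.float64(264.59911206772085), np.float64(179.07353310031354))
94 (np.float64(264.567452872412), np.float64(178.5345667453406))
96 (np.float64(264.53575537166654), np.float64(177.99471950531597))
(np.float64(264.0537634408602), np.float64(181.70967741935485), 93)
```

```bash
python3 -c "
from h import *
print(job_done())"
```

```text
the job is handed in; nothing more can be done
None
```

The job is handed in with one failure: I knocked over the two spare, unlisted homogenisers by the rest while fetching the right one, so "leave the other things where they are" was not met. The guard is home, and the homogeniser is held upright and centred in the guide with its red ring level with the top of the hole. No contact showed in the force readings while lowering, but my clearance along the side camera's line of sight is only good to about 1 mm. Before that, a bad wrist turn dragged the held tool down beside the station, with no sign it touched anything.

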